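# Tip the carton into the frame

### The job

Push the standing carton over with the fingertips so that it topples across the orange mat and ends lying flat, blue label up, wholly inside the white frame. Only push it: do not pinch or lift it, and leave the lidded cup, the hex key and the screwdriver where they lie.

Things in the scene. Friction and masses are not known exactly. Their poses are not given: they have to be found in the camera images.
- mat: Orange silicone mat fixed to the table, 260 (x) by 300 (y) by 4 mm thick; origin at the centre of its underside, z up. Mat and frame may be turned any way between about -10 and 200 degrees.
- frame (a point): Centre of the white frame printed on the mat, on the mat's top face (4 mm above the table). Inside the lines the frame measures 130 mm along its x and 190 mm along its y; the lines are 5 mm wide. Axes as the mat's. The carton starts upright near the frame's -y end, and fits in the frame once tipped towards the frame's +y.
- carton: Closed rigid carton standing on end on the mat, 70 (x) by 45 (y) by 130 mm tall (z), 110 to 225 g. Origin at the centre of its underside. Blue label on its -y face, turned away from the frame's middle. Starts within 10 mm and 5 degrees of lined up with the frame, 76 to 99 mm from its centre towards -y. Pushed near the top towards its +y it tips over its foot's edge and falls once past 19 degrees.
- foot_a (a point): Bottom corner of the carton's +y face (the face that comes to lie on the mat), at x -35, y +22.5, z 0 mm in the carton's frame.
- foot_b (a point): Bottom corner of the same face at x +35, y +22.5, z 0 mm.
- head_a (a point): Top corner of the same face at x -35, y +22.5, z +130 mm.
- head_b (a point): Top corner of the same face at x +35, y +22.5, z +130 mm.
- cup: Bystander: clear parts cup, 60 mm across and 53 mm tall with its white snap lid, standing on the mat beside the frame; origin at the centre of its underside.
- hexkey: Bystander: L-shaped steel hex key 6 mm thick, long leg 97 mm along y, short leg 32 mm towards +x, lying on the mat beside the frame; origin in the long leg, on the underside.
- screwdriver: Bystander: yellow-handled screwdriver 190 mm long lying along its x on the table beside the mat; origin under its middle.
Not all that is in view belongs to the job. Leave any black or pink look-alike of the carton alone.

How it is judged:
By the outcome, as a careful person would: the job done as asked, in the order asked, and still so for the second after the job is handed in, with the robot touching nothing.
It also fails if it takes over 32 s, if anything falls off the work surface, if the arm or the gripper's body presses on something with over 40 N, if the wrist force passes 120 N, or if a joint passes its speed limit or range.

### The arm

A 6-joint arm with a two-finger parallel gripper is mounted at the origin on the work surface. World frame = base frame: x ahead of the robot, y to its left, z up, the work surface at z = 0. Lengths are in mm, angles in rad, forces in N, time in s.
With the tool pointing down it reaches from about 275 to 750 mm from the base axis. Payload 10.2 kg.
Tool frame: the origin (TCP) lies on the front face of the gripper's body, between the roots of the fingers; the fingertips stand 73 mm ahead of it and the grasp point (between the pads) lies ctrl.grip_depth ahead of it (ctrl.grip_depth is the distance from the TCP to the grasp point, in mm); z points along the fingers, y is the direction in which the jaws open and shut (so a half turn about z gives the same grasp; the last joint's range is limited). The gripper opens to 85 mm and grips with 20 to 120 N. Pads are 22 mm wide; open, the fingers measure 114 mm over their backs; the gripper's body (76 mm by 85 mm) begins 54 mm behind the grasp point. The pads swing forward as they close: fully open they stand 13 mm farther back than shut.
Start: joints at [1.08, 0.313, 1.498, -0, 1.331, -0.223], TCP at [138.933, 506.29, 303.894] pointing down, gripper open.
Joint ranges: [-2.94, 2.94], [-0.97, 2.17], [0.19, 2.56], [-1.23, 4.37], [0.02, 3.11], [-2.88, 2.88]. Speed limits (rad/s): [2.39, 2.39, 3.01, 3.14, 3.14, 3.14].

### API

Orientations are given as a unit quaternion [w, x, y, z].
In Python, from rig import readout, capture, ctrl, nets gives the robot as it stands. The module is installed in compiled form; this text tells all that it offers.
- The arm moves only by the tool apply_moves, never from a script. Its argument "targets" is a list of rows, each a list of 4 numbers: the shift along the tool's x, y, z in cm, then the turn about the tool's z in degrees. A call has 1 to 8 rows; each row shifts and turns the commanded pose from where the row before left it, along the tool's axes as they then stand; what a row does not reach is not made up. A row lasts 1/10 s, in which the tool goes at most 50 mm and 8.59 degrees, less where a joint would pass 70% of its speed; a pose out of reach is approached as far as the arm can. A call with a gripper value outside its range is refused whole. "grip" is the finger opening in cm, from 0 to 8.54, set as the call begins (left out, the last holds). The fingers move at their own pace and stop on an object; "force" is the grip in N (left out, the last holds). Time passes only in rows, so rows that do not move let the fingers close. It gives the time, the measured TCP pose, the force and the opening at its end, in the units of the state.
- readout.sense(): the state, without advancing time (a new reading comes with each control period).
- capture(name): name is "scene" or "top" or "wrist"; returns a dict with "img" (384x512x3 uint8, red, green, blue), "fov_y" (degrees; the focal length in pixels is half the picture's height over the tangent of half this angle, whatever the lens; pixels are square), "cx", "cy" (the principal point, pixels), "eye" and "rotation" of the camera in the world. Camera axes: x right, y down, z forward; pixel columns grow to the right and rows downward; lengths in mm; the calibration is good to about 2 mm. A picture is of the moment at which its call begins. There is no depth.
- ctrl.finish_job(): hands the job in, once; it reports no verdict.
Trained networks look in the newest picture that a camera, given by its name, has taken for a name from the list of things; names that differ only in an ending like _2 or _b are one class to them, and where a whole thing is asked for, a point or a joint stands for the part that bears it (a point fixed in the world has none). Each returns a list of dicts, best first, with "score" (0 to 1); they miss things now and then, are a little off and sometimes report something else, mostly with a low value. They report only what shows in the picture. A call takes as long as a camera call. They do not tell look-alikes from the thing itself.
- nets.boxes_of(camera, target): "location" ([column, row] as shares, 0 to 1, of the picture: columns of its width, rows of its height, amid what is visible of it).
The state is a dict: "time_s": time; "joints": joint angles; "dq": joint speeds; "tau": joint torques, N m; "eef_pos": TCP position; "ee_rot": TCP orientation; "force": force on the tool from outside, world axes, zero at the start; "wrist_torque": the same for the moment, N m; "grip_width": opening from 0.0 (shut) to 1.0 (fully open).
Only numpy, scipy, OpenCV 4.12 (cv2) and the standard library are available. Lean on these libraries where they do the work, as an engineer would, in place of code of your own. Each camera call takes 0.05 s, during which the arm holds its last target.

## Working session

There is one attempt and no reset: what is moved stays moved. The work goes in short steps, Python scripts to look and compute and a tool call to move; the robot and the scene stay as the last step left them, time stands still between calls to the robot, and variables do not carry over. Pictures are saved under pics/ and viewed, and the job is handed in when it is done.

Besides the shell and the picture viewer there is one more tool, called after "Emit:" as name(argument=value, ...), one argument or row to a line, values as JSON. apply_moves: Moves the arm, as the interface text tells. Its arguments: {"type":"object","properties":{"targets":{"type":"array"},"grip":{"type":"number"},"force":{"type":"number"}},"required":["targets"]}

```bash
mkdir -p pics
cat > h.py <<'E'
import numpy as np, cv2
from rig import readout, capture, ctrl, nets
def snap(cam,name):
    c=capture(cam); cv2.imwrite(f'pics/{name}.png',c['img'][:,:,::-1]); return c
def f(c): return 192/np.tan(np.radians(c['fov_y'])/2)
def unproj(c,u,v,z):
    d=np.array(c['rotation'])@np.array([(u-c['cx'])/f(c),(v-c['cy'])/f(c),1.]); e=np.array(c['eye'])
    return e+d*(z-e[2])/d[2]
def proj(c,p):
    q=np.array(c['rotation']).T@(np.array(p,float)-np.array(c['eye'])); return [c['cx']+f(c)*q[0]/q[2],c['cy']+f(c)*q[1]/q[2]]
E
python3 - <<'E'
from h import *
import pickle
d={}
for n in ['scene','top']:
    c=snap(n,n+'0'); d[n]=c
    print(n,c['fov_y'],c['cx'],c['cy'],c['eye'],np.round(c['rotation'],3).tolist())
    for t in ['carton','frame','cup','hexkey','foot_a','head_a','screwdriver']:
        try: print(t,[(round(b['score'],2),np.round(np.array(b['location'])*[512,384]).tolist()) for b in nets.boxes_of(n,t)])
        except Exception as e: print(t,e)
pickle.dump(d,open('d.pkl','wb'))
s=readout.sense();print(s['time_s'],s['eef_pos'],s['ee_rot'],s['grip_width'],ctrl.grip_depth)
E
```

```text
scene 57.40375667877643 257.70531070693 190.41285901614287 [1063.1316707    38.26371955  699.73164594] [-0.221, 0.675, 0.667, -0.224]
carton [(0.77, [187.0, 284.0]), (0.73, [225.0, 205.0]), (0.63, [322.0, 249.0])]
frame [(0.82, [195.0, 203.0]), (0.22, [219.0, 207.0])]
cup [(0.67, [184.0, 159.0]), (0.61, [194.0, 202.0]), (0.33, [264.0, 157.0])]
hexkey []
foot_a [(0.91, [186.0, 283.0]), (0.87, [321.0, 244.0]), (0.81, [221.0, 209.0])]
head_a [(0.88, [225.0, 207.0]), (0.76, [182.0, 286.0]), (0.69, [263.0, 157.0]), (0.66, [321.0, 246.0])]
screwdriver [(0.94, [263.0, 157.0])]
top 45.528067461153114 257.02554881463357 192.87118929595678 [453.57339167  32.48322015 925.37654351] [-0.069, 0.705, -0.703, 0.059]
carton [(0.75, [301.0, 174.0]), (0.69, [199.0, 130.0]), (0.62, [332.0, 91.0])]
frame [(0.74, [334.0, 227.0]), (0.21, [299.0, 174.0])]
cup [(0.68, [302.0, 173.0]), (0.61, [286.0, 237.0])]
hexkey [(0.74, [284.0, 240.0])]
foot_a [(0.9, [193.0, 131.0]), (0.84, [304.0, 174.0]), (0.84, [331.0, 90.0])]
head_a [(0.95, [330.0, 87.0]), (0.75, [196.0, 129.0]), (0.63, [301.0, 176.0])]
screwdriver [(0.96, [261.0, 284.0])]
0.8 [138.92828588 506.29018923 303.90438653] [-1.60425072e-05  1.33504691e-01  9.91048181e-01 -3.01058707e-06] 1.0007229461456335 53.900000000000006
```

View pics/scene0.png

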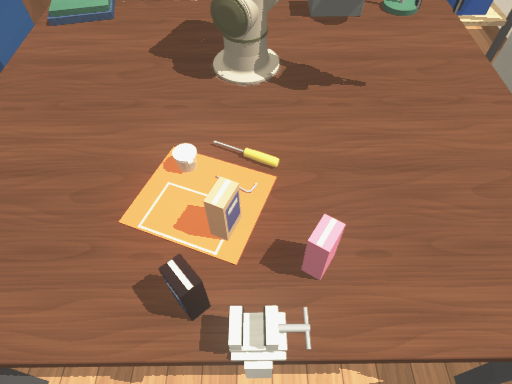

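View pics/top0.png

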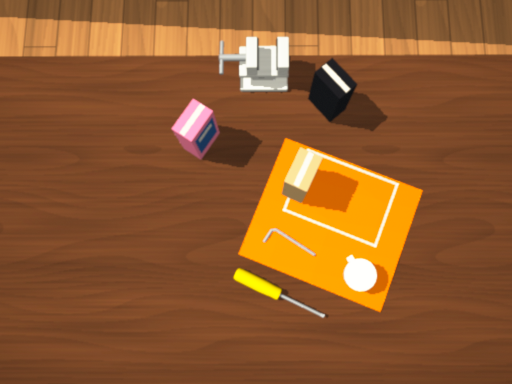

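```bash
cat >> h.py <<'E'
from scipy.spatial.transform import Rotation as Rn
def RM(c): 
    q=np.array(c['rotation']); return Rn.from_quat(np.r_[q[1:],q[0]]).as_matrix() if q.shape==(4,) else q
def unproj(c,u,v,z):
    d=RM(c)@np.array([(u-c['cx'])/f(c),(v-c['cy'])/f(c),1.]); e=np.array(c['eye'])
    return e+d*(z-e[2])/d[2]
def proj(c,p):
    q=RM(c).T@(np.array(p,float)-np.array(c['eye'])); return [c['cx']+f(c)*q[0]/q[2],c['cy']+f(c)*q[1]/q[2]]
E
python3 - <<'E'
import cv2
i=cv2.imread('pics/top0.png');cv2.imwrite('pics/topz.png',cv2.resize(i[110:310,230:430],None,fx=3,fy=3,interpolation=cv2.INTER_CUBIC))
i=cv2.imread('pics/scene0.png');cv2.imwrite('pics/scenez.png',cv2.resize(i[130:280,100:300],None,fx=4,fy=4,interpolation=cv2.INTER_CUBIC))
E
```

```text
(no output)
```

View pics/topz.png

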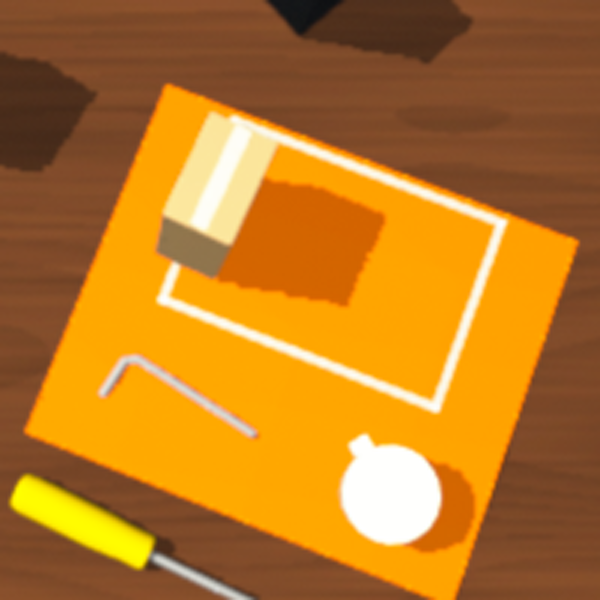

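View pics/scenez.png

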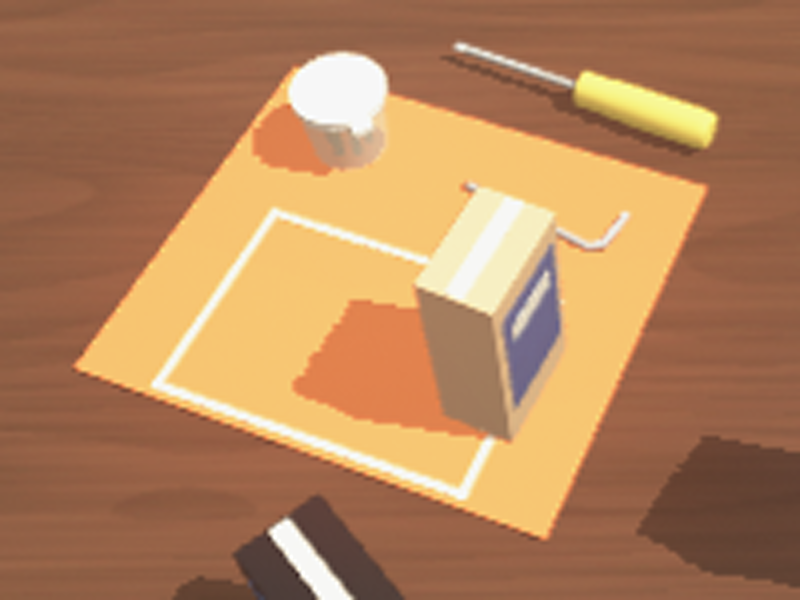

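Run:
```python
from h import *
import pickle
from scipy.optimize import least_squares
d=pickle.load(open('d.pkl','rb')); T=d['top'];S=d['scene']
tz=lambda u,v:(230+(u+.5)/3-.5,110+(v+.5)/3-.5); sz=lambda u,v:(100+(u+.5)/4-.5,130+(v+.5)/4-.5)
# frame
def pose(x,y,a,p):
    c,s=np.cos(a),np.sin(a); p=np.array(p,float); return np.array([x+c*p[0]-s*p[1],y+s*p[0]+c*p[1],p[2]])
# image: +y of frame toward the right of top pic
obsT=[(504,222),(437,408),(162,299),(233,119)]
loc=[(s*67.5,t*97.5,4) for s,t in((1,1),(-1,1),(-1,-1),(1,-1))]
W=[unproj(T,*tz(*o),4) for o in obsT]; print(np.round(W,1))
obsS=[(275,211),(157,386),(463,494)]
W2=[unproj(S,*sz(*o),4) for o in obsS]; print('scene',np.round(W2,1))
yd=(W[0]+W[1]-W[2]-W[3]); a0=np.arctan2(yd[1],yd[0])-np.pi/2
chk=np.cross(W[1]-W[0],yd)[2]; print('a0',np.degrees(a0))
x0=np.mean(W,0)
best=None
for L in (loc,[( -p[0],p[1],p[2]) for p in loc]):
    r=least_squares(lambda q:np.ravel([pose(*q,p)[:2]-w[:2] for p,w in zip(L,W)]),[x0[0],x0[1],a0]); print(r.x[:2],np.degrees(r.x[2]),r.cost)
    if best is None or r.cost<best.cost: best=r
F=best.x
# carton
def C(p,o,cam,z): return (cam,z(*o),p)
a=F[2]
def near(q):
    return q
# top face corners: determine by world
obs=[]
tt=[(212,112),(278,145),(232,245),(163,215)]
Wc=[unproj(T,*tz(*o),134) for o in tt]; 
ss=[(483,183),(556,212),(494,317),(415,288)]; Ws=[unproj(S,*sz(*o),134) for o in ss]
bs=[(511,440)]; Wb=[unproj(S,*sz(*o),4) for o in bs]
bt=[(218,277),(157,250)]; Wbt=[unproj(T,*tz(*o),4) for o in bt]
ca,sa=np.cos(a),np.sin(a)
def inF(w): dd=w[:2]-F[:2]; return np.array([ca*dd[0]+sa*dd[1],-sa*dd[0]+ca*dd[1]])
for n,l in (('topT',Wc),('topS',Ws),('botS',Wb),('botT',Wbt)): print(n,[np.round(inF(w),1).tolist() for w in l])
c1=np.mean(Wc,0);c2=np.mean(Ws,0);print('centres',np.round(c1,1),np.round(c2,1),np.round(inF(c1),1),np.round(inF(c2),1))
def fit(obs,fixed=None):
    return least_squares(lambda q:np.ravel([np.array(proj(cam,pose(q[0],q[1],q[2],p)))-o for cam,o,p in obs]),[c1[0],c1[1],a])
crn=lambda w:(35*np.sign(inF(w-c1+np.r_[F[:2],0])[0]),22.5*np.sign(inF(w-c1+np.r_[F[:2],0])[1]))
oT=[(T,tz(*o),(*crn(w),134)) for o,w in zip(tt,Wc)]+[(T,tz(*o),(*crn(w),4)) for o,w in zip(bt,Wbt)]
oS=[(S,sz(*o),(*crn(w),134)) for o,w in zip(ss,Ws)]+[(S,sz(*o),(*crn(w),4)) for o,w in zip(bs,Wb)]
for n,o in (('T',oT),('S',oS),('all',oT+oS)):
    r=fit(o);print(n,np.round(r.x[:2],1),np.degrees(r.x[2]),r.cost,'inF',np.round(inF(r.x),1), 'rel deg',np.degrees(r.x[2]-F[2]))
np.save('F.npy',F);np.save('C.npy',r.x)
for n,uv in (('cup',(391,494)),('hex',(130,358)),('hex',(256,434))): print(n,np.round(inF(unproj(T,*tz(*uv),57 if n=='cup' else 8)),1))
```

```text
[[ 642.  -242.6    4. ]
 [ 515.5 -191.6    4. ]
 [ 588.6   -9.1    4. ]
 [ 714.8  -59.2    4. ]]
scene [[ 514.8 -187.5    4. ]
 [ 642.2 -237.4    4. ]
 [ 713.3  -56.4    4. ]]
a0 -201.74142346804894
[ 615.20828418 -125.64512573] -201.67235053269965 36737.880188162926
[ 615.20828418 -125.64512545] -201.7688337124563 2.622869634515115
topT [[-28.2, -110.1], [-23.8, -66.5], [42.8, -70.4], [41.1, -114.4]]
topS [[45.7, -74.6], [41.6, -117.6], [-28.5, -114.9], [-26.8, -71.3]]
botS [[-25.5, -111.5]]
botT [[39.7, -68.6], [37.8, -113.8]]
centres [641.3 -38.8 134. ] [642.9 -34.8 134. ] [  8.  -90.3] [  8.  -94.6]
T [642.3 -39.5] -204.97263130565622 4.249314374854458 inF [  6.8 -90. ] rel deg -3.2037975931998903
S [642.2 -35.2] -205.1851922503757 1.993295988606363 inF [  8.5 -94. ] rel deg -3.4163585379193937
all [642.2 -37.8] -204.4285726647165 12.484099764072184 inF [  7.5 -91.6] rel deg -2.6597389522602035
cup [137.1  78.7]
hex [ 113.7 -103.7]
hex [129.5  -7.7]
```

Run:
```python
from h import *
import pickle
d=pickle.load(open('d.pkl','rb'));T=d['top']
for n,uv in (('pink',(198,115)),('pink',(213,130)),('pinkbase',(203,157)),('black',(335,75)),('blackbase',(333,118))): print(n,np.round(unproj(T,*uv,4 if 'base' in n else 130)))
s=readout.sense(); p=np.array(s['eef_pos']); q=s['ee_rot']; yaw=np.radians(164.66)
g=np.array([680,37.,250]); N=20
turn=(164.66-66)/N
P=p.copy();y=yaw
for i in range(N):
    D=(g-P)/(N-i)
    X=np.array([np.cos(y),np.sin(y),0]);Y=np.array([np.sin(y),-np.cos(y),0])
    if i==0: print(X,Y,Rn.from_quat([q[1],q[2],q[3],q[0]]).as_matrix().T.round(3))
    r=[round(D@X/10,1),round(D@Y/10,1),round(-D[2]/10,1),round(turn,1)]
    print(r); P=P+X*r[0]*10+Y*r[1]*10; P[2]-=r[2]*10; y-=np.radians(r[3])
print(P,np.degrees(y))
```

```text
pink [744. 152. 130.]
pink [715. 124. 130.]
pinkbase [698. 158.   4.]
black [ 821. -100.  130.]
blackbase [ 783. -114.    4.]
[-0.96437297  0.26454637  0.        ] [0.26454637 0.96437297 0.        ] [[-0.964  0.265  0.   ]
 [ 0.265  0.964 -0.   ]
 [-0.    -0.    -1.   ]]
[np.float64(-3.2), np.float64(-1.5), np.float64(0.3), 4.9]
[np.float64(-3.4), np.float64(-1.3), np.float64(0.3), 4.9]
[np.float64(-3.4), np.float64(-1.0), np.float64(0.3), 4.9]
[np.float64(-3.5), np.float64(-0.7), np.float64(0.3), 4.9]
[np.float64(-3.6), np.float64(-0.4), np.float64(0.3), 4.9]
[np.float64(-3.6), np.float64(-0.1), np.float64(0.3), 4.9]
[np.float64(-3.6), np.float64(0.2), np.float64(0.3), 4.9]
[np.float64(-3.5), np.float64(0.6), np.float64(0.3), 4.9]
[np.float64(-3.5), np.float64(0.8), np.float64(0.2), 4.9]
[np.float64(-3.4), np.float64(1.1), np.float64(0.3), 4.9]
[np.float64(-3.3), np.float64(1.4), np.float64(0.2), 4.9]
[np.float64(-3.1), np.float64(1.7), np.float64(0.3), 4.9]
[np.float64(-3.0), np.float64(2.0), np.float64(0.2), 4.9]
[np.float64(-2.8), np.float64(2.2), np.float64(0.3), 4.9]
[np.float64(-2.6), np.float64(2.5), np.float64(0.2), 4.9]
[np.float64(-2.4), np.float64(2.7), np.float64(0.3), 4.9]
[np.float64(-2.2), np.float64(2.9), np.float64(0.2), 4.9]
[np.float64(-1.9), np.float64(3.0), np.float64(0.3), 4.9]
[np.float64(-1.6), np.float64(3.2), np.float64(0.2), 4.9]
[np.float64(-1.4), np.float64(3.2), np.float64(0.3), 4.9]
[679.40681456  36.7446384  249.90438653] 66.66
```

Emit:
apply_moves(
  targets=[
    [-3.2,-1.5,0.3,4.9],
    [-3.4,-1.3,0.3,4.9],
    [-3.4,-1.0,0.3,4.9],
    [-3.5,-0.7,0.3,4.9],
    [-3.6,-0.4,0.3,4.9],
    [-3.6,-0.1,0.3,4.9],
    [-3.6,0.2,0.3,4.9],
    [-3.5,0.6,0.3,4.9],
  ],
  grip=3.0,
)

```text
time_s: 1.6
eef_pos: [355.9, 316.7, 279.9]
ee_rot: [0.0, 0.46, 0.888, 0.0]
force: [1.4, 1.2, -0.7]
grip_width: 0.356
```

Emit:
apply_moves(
  targets=[
    [-3.5,0.8,0.2,4.9],
    [-3.4,1.1,0.3,4.9],
    [-3.3,1.4,0.2,4.9],
    [-3.1,1.7,0.3,4.9],
    [-3.0,2.0,0.2,4.9],
    [-2.8,2.2,0.3,4.9],
    [-2.6,2.5,0.2,4.9],
    [-2.4,2.7,0.3,4.9],
  ],
)

```text
time_s: 2.4
eef_pos: [572.9, 129.2, 259.9]
ee_rot: [0.0, 0.731, 0.682, 0.0]
force: [-0.2, -0.2, 0.7]
grip_width: 0.353
```

Emit:
apply_moves(
  targets=[
    [-2.2,2.9,0.2,4.9],
    [-1.9,3.0,0.3,4.9],
    [-1.6,3.2,0.2,4.9],
    [-1.4,3.2,0.3,5.5],
    [0,0,0,0],
  ],
)

```text
time_s: 2.9
eef_pos: [681.1, 33.5, 248.2]
ee_rot: [-0.0, 0.84, 0.543, -0.001]
force: [-0.1, -0.8, -0.1]
grip_width: 0.349
```

Run:
```python
from h import *
s=readout.sense();p=np.array(s['eef_pos']);q=s['ee_rot'];M=Rn.from_quat([q[1],q[2],q[3],q[0]]).as_matrix()
print(s['time_s'],p,M.T.round(3),s['grip_width'],s['joints'],s['force'])
a=np.radians(156); push=np.array([-np.sin(a),np.cos(a),0])
c=np.array([642.2,-37.5,180]); g=c-push*70
print('to standoff tool cm',((g-p)@M/10).round(2), 'contact is 3.65 beyond')
```

```text
2.9 [681.07652186  33.46433707 248.15058739] [[ 0.411  0.912 -0.001]
 [ 0.912 -0.411 -0.001]
 [-0.001 -0.001 -1.   ]] 0.34916922610787987 [-1.22127233e-01  7.10422016e-01  1.02385311e+00 -6.29745510e-04
  1.40817254e+00  3.01785112e-01] [-0.14171565 -0.81175402 -0.14289416]
to standoff tool cm [-1.06 -0.66  6.82] contact is 3.65 beyond
```

Emit:
apply_moves(
  targets=[
    [-0.1,-0.2,1.7,0],
    [-0.1,-0.2,1.7,0],
    [-0.1,-0.2,1.7,0],
    [-0.1,-0.1,1.7,0],
    [0,0,0,0],
    [0,0,0,0],
  ],
)

```text
time_s: 3.5
eef_pos: [671.4, 36.2, 182.5]
ee_rot: [0.0, 0.838, 0.545, 0.0]
force: [0.9, 0.1, 0.3]
grip_width: 0.352
```

Run:
```python
from h import *
s=readout.sense();print(s['eef_pos'],s['force'])
for n,r in (('scene',(130,280,100,300)),('top',(100,250,230,430))):
    c=snap(n,n+'1');i=c['img'][:,:,::-1]; cv2.imwrite(f'pics/{n}1z.png',cv2.resize(i[r[0]:r[1],r[2]:r[3]],None,fx=4,fy=4,interpolation=2))
```

```text
[671.35147718  36.20907148 182.50109456] [0.87421689 0.1392886  0.32761681]
```

View pics/scene1z.png

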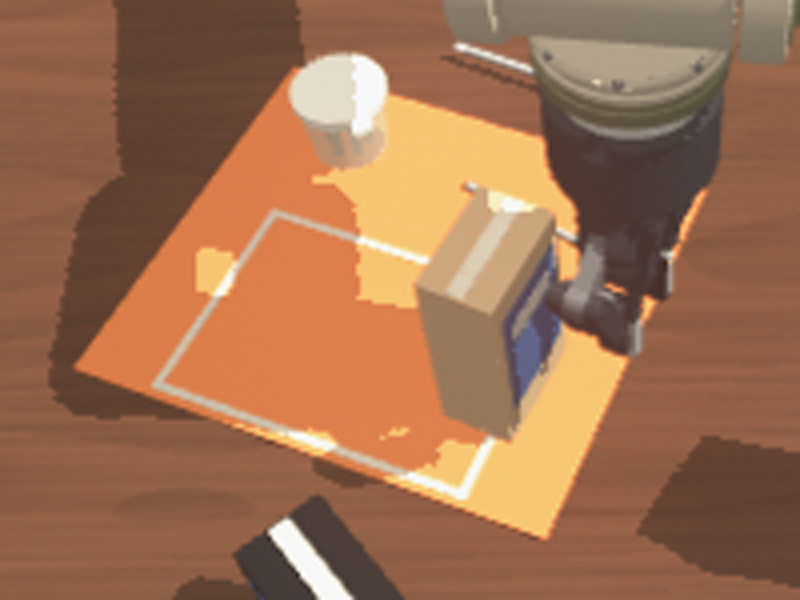

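View pics/top1z.png

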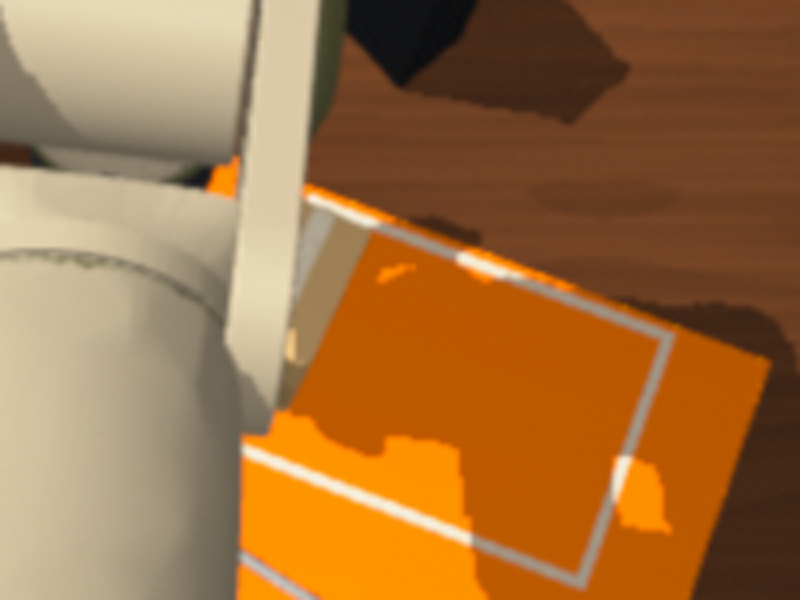

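Emit:
apply_moves(
  targets=[
    [-1.2,0,0,0],
    [-1.2,0,0,0],
    [-0.8,0,0,0],
    [-0.5,0,0,0],
    [-0.5,0,0,0],
    [-0.5,0,0,0],
    [-0.5,0,0,0],
    [-0.5,0,0,0],
  ],
)

```text
time_s: 4.4
eef_pos: [648.1, -16.4, 181.9]
ee_rot: [0.0, 0.838, 0.545, 0.0]
force: [-0.4, -0.5, 0.5]
grip_width: 0.356
```

Run:
```python
from h import *
s=readout.sense();print(s['eef_pos'],s['force'])
for n,r in (('scene',(130,280,100,300)),):
    c=snap(n,n+'2');i=c['img'][:,:,::-1]; cv2.imwrite(f'pics/{n}2z.png',cv2.resize(i[r[0]:r[1],r[2]:r[3]],None,fx=4,fy=4,interpolation=2))
```

```text
[648.08902038 -16.4445456  181.91821189] [-0.4410777  -0.5098052   0.45585476]
```

View pics/scene2z.png

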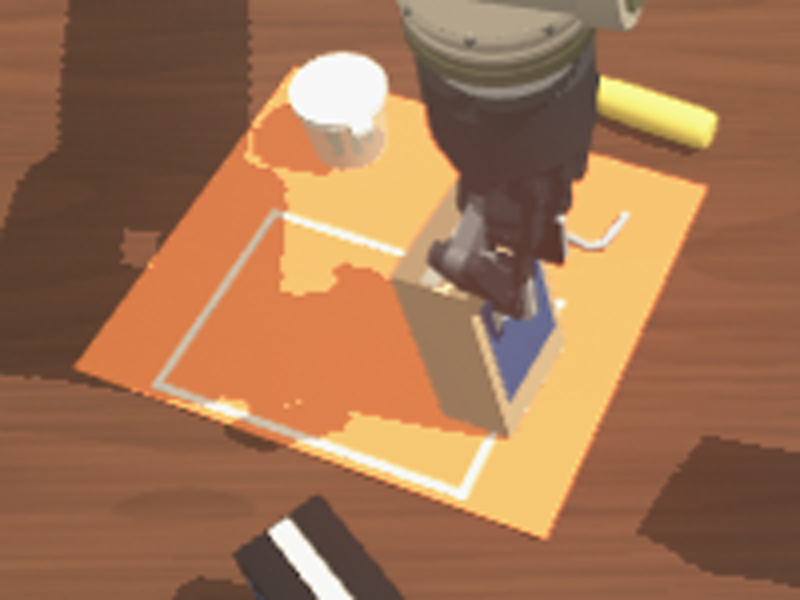

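Emit:
apply_moves(
  targets=[
    [-0.5,0,0,0],
    [-0.5,0,0,0],
    [-0.5,0,0,0],
    [-0.5,0,0,0],
    [-0.5,0,0,0],
    [-0.5,0,0,0],
    [-0.5,0,0,0],
    [-0.5,0,0,0],
  ],
)

```text
time_s: 5.25
eef_pos: [631.8, -53.2, 181.9]
ee_rot: [0.0, 0.838, 0.545, -0.0]
force: [-0.1, -0.2, 1.4]
grip_width: 0.352
```

Run:
```python
from h import *
s=readout.sense();print(s['eef_pos'],s['force'])
for n,r in (('scene',(130,280,100,300)),):
    c=snap(n,n+'3');i=c['img'][:,:,::-1]; cv2.imwrite(f'pics/{n}3z.png',cv2.resize(i[r[0]:r[1],r[2]:r[3]],None,fx=4,fy=4,interpolation=2))
```

```text
[631.81746383 -53.15519221 181.88738041] [-0.06900281 -0.19886504  1.37560265]
```

View pics/scene3z.png

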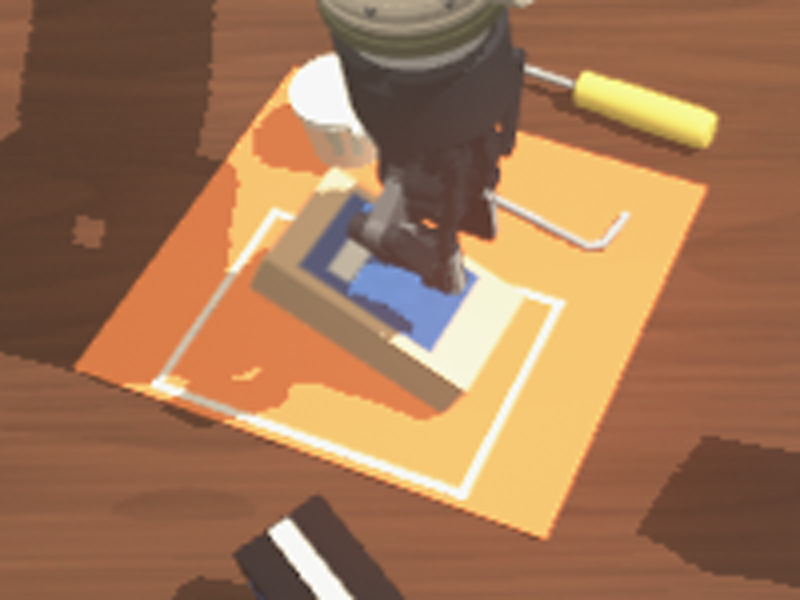

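Falling. Now I back off and rise.

Emit:
apply_moves(
  targets=[
    [0,0,0,0],
    [0,0,-1,0],
    [0.5,0,-3,0],
    [2,0,-3,0],
    [3,0,-3,0],
    [4,0,0,0],
    [4,0,0,0],
    [4,0,0,0],
  ],
)

```text
time_s: 6.1
eef_pos: [703.3, 109.0, 283.1]
ee_rot: [0.0, 0.838, 0.545, 0.001]
force: [0.4, -0.6, 0.3]
grip_width: 0.351
```

Emit:
apply_moves(
  targets=[
    [4,0,0,0],
    [4,0,0,0],
    [0,0,0,0],
    [0,0,0,0],
  ],
)

```text
time_s: 6.5
eef_pos: [735.4, 181.2, 281.7]
ee_rot: [0.0, 0.838, 0.546, -0.0]
force: [0.4, 0.2, 0.0]
grip_width: 0.351
```

Run:
```python
from h import *
import pickle
s=readout.sense();print(s['eef_pos'],s['force'])
d={}
for n,r in (('scene',(130,280,100,300)),('top',(110,260,230,430))):
    c=snap(n,n+'4');d[n]=c;i=c['img'][:,:,::-1]; cv2.imwrite(f'pics/{n}4z.png',cv2.resize(i[r[0]:r[1],r[2]:r[3]],None,fx=4,fy=4,interpolation=2))
pickle.dump(d,open('d4.pkl','wb'))
```

```text
[735.41072114 181.16583505 281.65117761] [0.44827344 0.24971933 0.00177388]
```

View pics/scene4z.png

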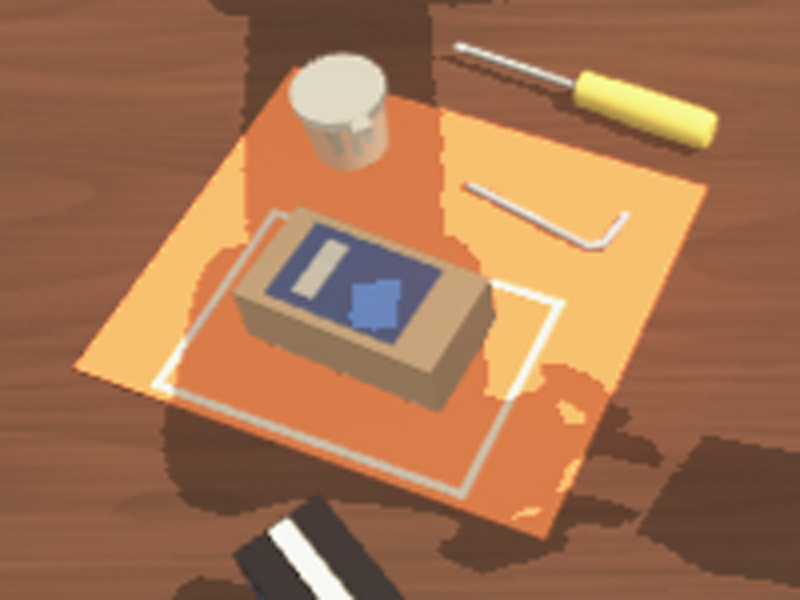

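View pics/top4z.png

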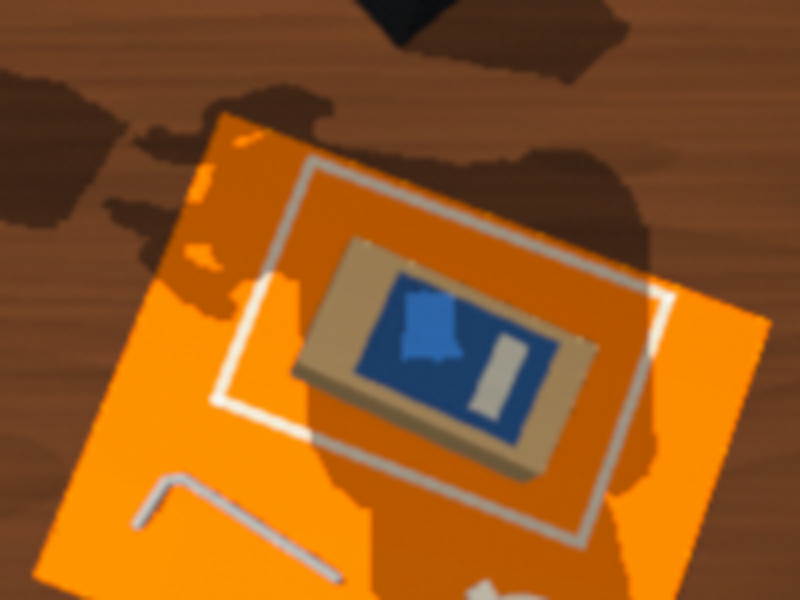

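Run:
```python
from h import *
import pickle
T=pickle.load(open('d4.pkl','rb'))['top'];F=np.load('F.npy');a=F[2]
R=np.array([[np.cos(a),np.sin(a)],[-np.sin(a),np.cos(a)]])
for o,z in (((357,238),49),((598,347),49),((546,470),49),((295,368),49),((528,482),4),((295,377),4)):
    w=unproj(T,230+(o[0]+.5)/4-.5,110+(o[1]+.5)/4-.5,z); print(o,np.round(R@(w[:2]-F[:2]),1))
```

```text
(357, 238) [-25.1 -62.7]
(598, 347) [-17.6  64.5]
(546, 470) [48.2 61.2]
(295, 368) [ 46.5 -67.9]
(528, 482) [49.  62.4]
(295, 377) [ 42.6 -65.2]
```

All corners lie inside ±65 by ±95, with at least 16 mm of margin. The bystanders haven't moved and the arm is clear, so I'm handing the job in.

```bash
python3 -c "
from rig import ctrl,readout
print(ctrl.finish_job(),readout.sense()['time_s'])"
```

```text
the job is handed in; nothing more can be done
the job is handed in; nothing more can be done
```

I pushed the carton over with the two fingertips, near its top and towards the frame's +y. It tipped over its foot edge, and I then backed the arm off and handed the job in at about 6.6 s.

**Carton:** the last pictures show it lying flat, blue label up. Its corners measure about x -25 to +49 mm and y -68 to +65 mm in the frame's axes. The limits are ±65 and ±95 mm, so the smallest margin is about 16 mm.

**Bystanders:** the cup, hex key, screwdriver and the black look-alike look unmoved in the last scene picture. The pink look-alike was outside that crop, but the arm passed well above it, and only its shadow showed, unchanged.

**Forces:** every reading at the end of a move was below 2 N, so there was no sign of hard contact.

**Disagreement:** the two cameras differed by about 4 mm in world y, so I took the frame and carton corners from the top camera alone. No checks failed.

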